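# Check the dead-man jog stick of the lab mixer's lift

### The job

The mixer is isolated and its lift needs the daily check of its jog stick. On the jog box with the orange ball knob, tilt the stick well over towards the green lamp of that box (about 25 degrees), hold it there for two seconds, then let it return to centre and let go. Do not tilt it towards the red lamp, and leave the blue stick and the glass beaker alone.

Things in the scene. Friction and masses are not known exactly. Their poses are not given: they have to be found in the camera images.
- orange_box: Fixed grey jog box, 110 (x) x 130 (y) x 60 mm high. Origin: centre of its underside; z up. Green lamp on its top 50 mm along +y, red lamp 50 mm along -y, 10 mm high. Stick pivot 60 mm above the origin; centre of the orange ball knob (34 mm wide, 10 mm rod) 75 mm above the pivot when upright, on the z axis. A like box with a blue knob is 200 mm or more away, centre to centre.
- orange_stick (a joint): Tilt of the orange stick in rad about its pivot: 0 upright, positive when the knob leans towards the green lamp (box +y), negative towards the red; it tilts only along this line. Stops at +-0.5. Spring-centred, 0.5 N m per rad: about 3 N at the knob at 0.43 rad (25 degrees). Well damped: swings back without overshoot.
- blue_stick (a joint): Tilt in rad of the other stick, with the blue ball knob, on an identical box; 0 upright. Must stay as it is.
- beaker: Loose glass beaker, 70 mm wide, 90 mm high, standing on the bench beyond the jog boxes. Origin at the centre of its underside, z axis up through its mouth. Bystander.

How it is judged (in metres and radians):
On the way:
1. the orange stick is tilted at least 0.26 rad (15 degrees) towards its green lamp, and held there for 1.2 s (value of joint orange_stick above 0.26 rad), for 1.2 s.
At the end, for the whole second after the job is handed in: The orange stick is back within 0.08 rad of upright, the blue stick within 0.08 rad of upright, and the beaker is standing within 30 mm of where it was (value of joint orange_stick between -0.08 and 0.08 rad and value of joint blue_stick between -0.08 and 0.08 rad and angle between beaker's own z axis and vertical below 0.2 rad and distance of beaker from where it was at the start of the episode below 0.03 m); the robot touches nothing.
It fails at once if the orange stick is tilted more than 0.15 rad towards the red lamp (value of joint orange_stick below -0.15 rad).
It fails at once if the blue stick is tilted more than 0.15 rad (value of joint blue_stick above 0.15 rad or value of joint blue_stick below -0.15 rad).
It fails at once if the beaker is shifted by more than 30 mm or tipped (distance of beaker from where it was at the start of the episode above 0.03 m or angle between beaker's own z axis and vertical above 0.26 rad).
It also fails if it takes over 32 s, if anything falls off the work surface, if the arm or the gripper's body presses on something with over 40 N, if the wrist force passes 120 N, or if a joint passes its speed limit or range.

### The arm

A 6-joint arm with a two-finger parallel gripper is mounted at the origin on the work surface. World frame = base frame: x ahead of the robot, y to its left, z up, the work surface at z = 0. Lengths are in m, angles in degrees, forces in N, time in s.
With the tool pointing down it reaches from about 0.375 to 0.75 m from the base axis. Payload 9 kg.
Tool frame: the origin (TCP) lies where the fingers leave the gripper's body, on its centre line; the fingertips stand 73 mm ahead of it and the grasp point (between the pads) lies 54 mm ahead of it (robot.tip_reach is the distance from the TCP to the fingertips, in m); z points along the fingers, y is the direction in which the jaws open and shut (so a half turn about z gives the same grasp; the last joint's range is limited). The gripper opens to 85 mm and grips with 20 to 120 N. Pads are 22 mm wide; open, the fingers measure 114 mm over their backs; the gripper's body (76 mm by 85 mm) begins 54 mm behind the grasp point. The pads swing forward as they close: fully open they stand 13 mm farther back than shut.
Start: joints at [-82.088, 5.964, 5.575, 89.605, 0, 77.527], TCP at [0.209, -0.562, 0.304] pointing down, gripper open.
Joint ranges: [-171.21, 171.21], [-48.23, 106.86], [-62.78, 66.21], [-105.2, 120.99], [-86.42, 89.51], [-180, 180]. Speed limits (degrees/s): [127.2, 127.2, 147.25, 180, 180, 180].

### API

Orientations are given as [roll, pitch, yaw] about the fixed x, y, z axes, in that order (R = Rz(yaw) Ry(pitch) Rx(roll)).
In Python, from plant import robot gives the robot as it stands. Calls block until the motion is done:
- robot.move_pose(position, orientation): joint-space move of the TCP to a pose.
- robot.line_to(position, vel=0.15, rotation=None, guard=None): straight line of the TCP; rotation=None keeps the orientation; vel is the mean speed in m/s. With guard (N) it stops when the force on the tool has changed by that much, and returns True; else False.
- robot.goto_joints(angles): joint-space move.
- robot.set_gripper(opening): finger opening in m; the grip force is fixed at half the most; returns when the fingers have stopped.
- robot.pause(seconds).
- robot.ik(position, orientation): joint angles nearest the present ones, or None.
- robot.observe(): the state.
- robot.grab_frame(name): name is "scene" or "top" or "wrist"; returns the picture (420x560x3 uint8, blue, green, red); there is no depth.
- robot.get_calibration(name): a dict with "vertical_fov" (degrees; the focal length in pixels is half the picture's height over the tangent of half this angle, whatever the lens; pixels are square), "cx", "cy" (the principal point, pixels), "rvec" (rotation vector, rad) and "tvec" (3), from world to camera coordinates, as OpenCV has them. Camera axes: x right, y down, z forward; pixel columns grow to the right and rows downward; lengths in m; the calibration is good to about 2 mm. A picture is of the moment at which its call begins: read the wrist's pose just before it. get_calibration takes no time and is no camera call; for the wrist camera it gives the pose at the moment of the call.
A pose or a line that the arm cannot do raises robot.IKError and nothing moves.
- robot.job_done(): hands the job in, once; it reports no verdict.
The state is a dict: "time": time; "q": joint angles; "qvel": joint speeds; "joint_torque": joint torques, N m; "tool_pos": TCP position; "tcp_rot": TCP orientation; "ft_force": force on the tool from outside, world axes, zero at the start; "torque": the same for the moment, N m; "gripper_width": finger opening in m.
Only numpy, scipy, OpenCV 4.12 (cv2) and the standard library are available. Lean on these libraries where they do the work, as an engineer would, in place of code of your own. Each camera call takes 0.05 s, during which the arm holds its last target.

## Working session

There is one attempt and no reset: what is moved stays moved. The work goes in short steps, each a Python script; the robot and the scene stay as the last script left them, time stands still between calls to the robot, and variables do not carry over. Pictures are saved under pics/ and viewed, and the job is handed in when it is done.

```bash
mkdir -p pics; ls
python3 - <<'E'
from plant import robot
import cv2
for n in ["scene","top","wrist"]:
    c=robot.get_calibration(n); print(n,c)
    cv2.imwrite(f"pics/{n}0.png",robot.grab_frame(n))
print(robot.observe())
E
```

```text
pics
scene {'vertical_fov': 44.986832627067315, 'cx': 272.10481378423344, 'cy': 213.5791199497069, 'rvec': array([ 1.88393833,  1.98974767, -0.55036215]), 'tvec': array([ 0.03047726, -0.5311595 ,  1.36312989])}
top {'vertical_fov': 45.09897831940701, 'cx': 275.2942390377435, 'cy': 206.0922831401349, 'rvec': array([ 2.13587407, -2.13482288,  0.20504324]), 'tvec': array([-0.0023723 ,  0.65117285,  0.85332329])}
wrist {'vertical_fov': 71.27402957419042, 'cx': 283.0308906637784, 'cy': 209.4757312372565, 'rvec': array([-2.36101727,  1.64074409,  0.2607431 ]), 'tvec': array([-0.59928973, -0.03925115,  0.38073006])}
{'time': 0.15, 'q': array([-8.20889783e+01,  5.99234102e+00,  5.53835624e+00,  8.96070622e+01,
       -1.64548119e-03,  7.75264619e+01]), 'qvel': array([ 0.02631306, -0.07294299,  0.12496603,  0.04006778, -0.03067479,
       -0.0568873 ]), 'joint_torque': array([ 3.38350583e-03, -5.57355630e+01,  5.04006708e+01,  1.25709077e-02,
       -3.69639665e-04,  9.51120398e-06]), 'tool_pos': array([ 0.20896474, -0.56223056,  0.30329497]), 'tcp_rot': array([-1.79940039e+02, -1.15788052e-02,  2.03845546e+01]), 'ft_force': array([ 0.35564565, -0.08019764,  0.53523427]), 'torque': array([-0.00975983,  0.00842485,  0.02413292]), 'gripper_width': 0.08532430345789804}
```

View pics/scene0.png

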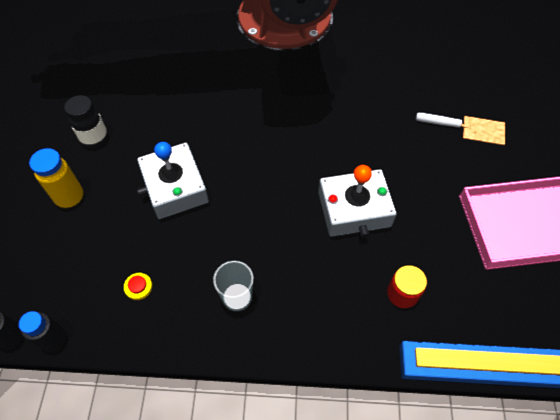

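View pics/top0.png

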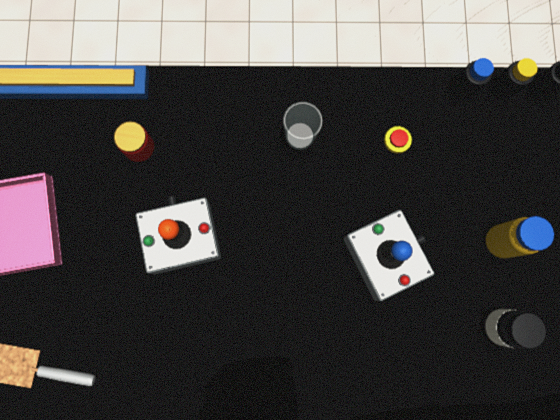

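The top view shows the orange knob at about (168,229), with the green lamp at (149,241) and the red lamp at (204,228). The blue box is on the right and the beaker is at (300,130). In the scene view the orange knob is at (363,174), the red lamp at (333,199) and the green lamp at (382,191).

```bash
cat > h.py <<'E'
import cv2,numpy as np
from plant import robot
def blob(im,lo,hi,near,r=30):
    m=cv2.inRange(cv2.cvtColor(im,cv2.COLOR_BGR2HSV),lo,hi)
    w=np.zeros_like(m); cv2.circle(w,near,r,255,-1); m&=w
    n,l,s,c=cv2.connectedComponentsWithStats(m)
    i=1+np.argmax(s[1:,4]); return c[i],s[i]
def ray(cal,px,h=420):
    f=h/2/np.tan(np.radians(cal['vertical_fov'])/2)
    R=cv2.Rodrigues(cal['rvec'])[0]; o=-R.T@cal['tvec']
    d=R.T@np.array([(px[0]-cal['cx'])/f,(px[1]-cal['cy'])/f,1]); return o,d/np.linalg.norm(d)
def onz(cal,px,z):
    o,d=ray(cal,px); return o+d*(z-o[2])/d[2]
def tri(rays):
    A=np.zeros((3,3));b=np.zeros(3)
    for o,d in rays:
        P=np.eye(3)-np.outer(d,d);A+=P;b+=P@o
    X=np.linalg.solve(A,b); return X,[np.linalg.norm((np.eye(3)-np.outer(d,d))@(X-o))for o,d in rays]
OR=((4,150,120),(14,255,255));GR=((50,100,60),(85,255,255));RE=((0,150,60),(3,255,255))
E
python3 - <<'E'
from h import *
im={n:cv2.imread(f"pics/{n}0.png") for n in("scene","top")}
cal={n:robot.get_calibration(n) for n in im}
for name,col,z,p in[("knob",OR,.135,dict(scene=(363,174),top=(168,229))),("green",GR,.067,dict(scene=(382,191),top=(149,241))),("red",((0,150,60),(255,255,255)),.067,dict(scene=(333,199),top=(204,228)))]:
    rs=[]
    for n in im:
        c,s=blob(im[n],*col,p[n],14); rs.append(ray(cal[n],c)); print(name,n,c,s,onz(cal[n],c,z))
    print(tri(rs))
for n,p in(("top",(300,140)),("scene",(236,298))): print("beaker base",onz(cal[n],p,0))
for p in [(136,212),(208,198),(218,257),(149,272)]: print("corner",onz(cal["top"],p,.06))
E
```

```text
knob scene [362.10280374 173.40654206] [354 164  18  19 214] [0.59799379 0.173941   0.135     ]
knob top [168.08038585 228.78456592] [158 220  21  19 311] [0.5995126  0.17370285 0.135     ]
(array([0.59927148, 0.17350358, 0.1367904 ]), [np.float64(0.00015317856054124514), np.float64(0.00015317856054132057)])
green scene [381.73076923 190.69230769] [378 187   9   8  52] [0.59007825 0.22201329 0.067     ]
green top [147.89705882 240.35294118] [144 236   9  10  68] [0.58803443 0.22177147 0.067     ]
(array([0.58832949, 0.22248686, 0.06429494]), [np.float64(7.137012273612078e-05), np.float64(7.13701227361691e-05)])
red scene [332.5        198.20833333] [329 195   8   7  48] [0.61230694 0.12515635 0.067     ]
red top [203.65079365 227.57142857] [200 224   9   9  63] [0.61076718 0.12464582 0.067     ]
(array([0.6110394 , 0.12512469, 0.0649296 ]), [np.float64(0.00021253311811302893), np.float64(0.00021253311811298686)])
beaker base [ 0.79353436 -0.05155485  0.        ]
beaker base [ 0.80286292 -0.05203511  0.        ]
corner [0.63961316 0.2468138  0.06      ]
corner [0.66534949 0.11902626 0.06      ]
corner [0.55945274 0.09904114 0.06      ]
corner [0.5332211  0.21909722 0.06      ]
```

Both views agree. The knob is at z = 0.137 m (0.135 expected) and the lamps are 0.0999 m apart (0.100 expected). The knob is 0.6 mm from the midpoint between the lamps, and the reach is 0.62 m. I'll cage the knob between loosely set fingers, with the jaw axis along the tilt line.

```bash
cat >> h.py <<'E'
C=np.array([.5994,.1737]); u=np.array([-.0227,.0973]); u/=np.linalg.norm(u)
ROT=[180,0,float(np.degrees(np.arctan2(-u[0],u[1])))]
def P(s,z): return [*(C+s*u),z]
E
python3 - <<'E'
from h import *
print(ROT,robot.ik(P(0,.30),ROT),robot.ik(P(.045,.18),ROT))
robot.line_to([.209,-.562,.36],vel=.2)
robot.move_pose(P(0,.34),ROT)
robot.set_gripper(.05)
o=robot.observe();print(o['time'],o['tool_pos'],o['tcp_rot'],o['gripper_width'],P(0,.34),o['ft_force'])
cv2.imwrite("pics/w1.png",robot.grab_frame("wrist"));cv2.imwrite("pics/s1.png",robot.grab_frame("scene"))
cv2.imwrite("pics/ws1.png",np.hstack([cv2.resize(cv2.imread(f"pics/{n}1.png"),(400,300)) for n in "ws"]))
E
```

```text
[180, 0, 13.132160784595976] [  4.17508663  10.18810125   9.75268885  89.5645876    0.
 171.04292585] [  8.3553481   11.56669097  -1.18757998  77.24572906   0.
 175.22318732]
3.95 [0.59941453 0.17362647 0.34000294] [ 1.79998404e+02 -1.17782665e-04  1.31262998e+01] 0.04990029604605199 [np.float64(0.5994), np.float64(0.1737), 0.34] [-0.68172858  0.52235588 -0.54292268]
```

View pics/ws1.png

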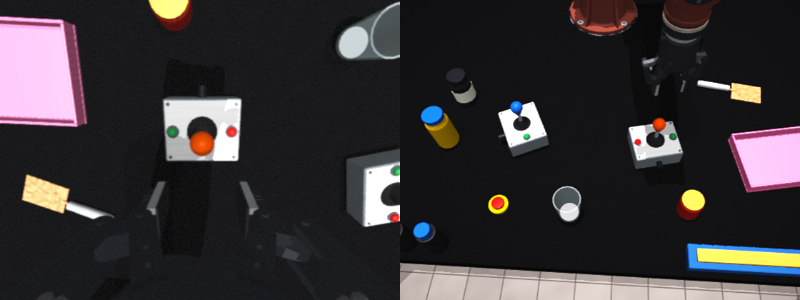

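The wrist view (resized) shows the knob at (202,143), midway between the fingertips at 157 and 247. The lamps lie along the jaw axis, green on the left. Next I lower the fingers around the knob under guard.

Run:
```python
from h import *
print(robot.line_to(P(0,.182),vel=.1,guard=6))
o=robot.observe();print(o['time'],o['tool_pos'],o['ft_force'])
cv2.imwrite("pics/w2.png",robot.grab_frame("wrist"));cv2.imwrite("pics/s2.png",robot.grab_frame("scene")[80:290,240:520])
cv2.imwrite("pics/ws2.png",np.hstack([cv2.resize(cv2.imread(f"pics/{n}2.png"),(400,300)) for n in "ws"]))
```

```text
False
5.7833 [0.59972915 0.17374166 0.18268542] [-0.5768162  -0.90776338 -1.22380734]
```

View pics/ws2.png

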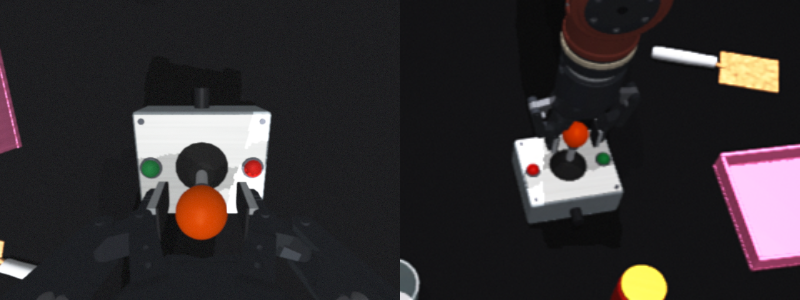

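The knob sits between the pads at (201,212) in the wrist view, with clearance on both sides and no contact force. Next is the push towards green. I'll measure the tilt by intersecting the knob's rays with the stick's vertical plane of motion.

```bash
cat >> h.py <<'E'
def tilt(n,im,c):
    o,d=ray(robot.get_calibration(n),c); nrm=np.array([u[1],-u[0],0])
    X=o+d*(nrm@(np.array([*C,0])-o))/(nrm@d)
    s=(X[:2]-C)@u; h=X[2]-.06; return s,h,np.hypot(s,h),np.arctan2(s,h)
def look(tag):
    for n,p in(("scene",(370,175)),("wrist",(282,297))):
        cal=robot.get_calibration(n); im=robot.grab_frame(n); cv2.imwrite(f"pics/{n}_{tag}.png",im)
        try:
            c,s=blob(im,*OR,p,60); print(n,c,s[2:],"s,h,len(.075),tilt",np.round(tilt(n,im,c),4))
        except Exception as e: print(n,e)
E
python3 - <<'E'
from h import *
look("up")
f0=robot.observe()['ft_force']
print(robot.line_to(P(.039,.178),vel=.04,guard=12))
robot.pause(.3)
o=robot.observe();print(o['time'],o['tool_pos'],o['ft_force']-f0,((o['ft_force']-f0)[:2])@u,o['gripper_width'],(o['tool_pos'][:2]-C)@u)
look("tilt")
E
```

```text
scene [362.87012987 173.995671  ] [ 18  18 231] s,h,len(.075),tilt [0.0017 0.0747 0.0747 0.023 ]
wrist [281.55516514 297.57413914] [  72   76 4269] s,h,len(.075),tilt [0.0006 0.0768 0.0768 0.0084]
False
7.4167 [0.59059086 0.21155649 0.17798244] [ 2.40465455 -2.27592715 -1.00256639] -2.7627410930712095 0.049859564077136063 0.03886790433113459
scene [379.19459459 174.52432432] [ 15  17 185] s,h,len(.075),tilt [0.0347 0.0643 0.073  0.4948]
wrist [300.85666105 294.75572151] [  71   74 4151] s,h,len(.075),tilt [0.0306 0.0705 0.0768 0.4099]
```

The wrist camera gives 0.41 rad, and the reaction along the tilt line is 2.8 N, which fits 0.4 rad. The scene camera's 0.49 rad comes from a knob partly hidden by a finger (15 px wide instead of 18). Now the hold, then a check that the tilt hasn't changed, then the return.

Run:
```python
from h import *
robot.pause(2.0); look("held")
o=robot.observe();print(o['time'],o['ft_force'])
robot.line_to(P(0,.182),vel=.04); robot.pause(.5)
o=robot.observe();print(o['time'],o['tool_pos'],o['ft_force']); look("back")
```

```text
scene [379.27322404 174.4863388 ] [ 15  17 183] s,h,len(.075),tilt [0.0348 0.0644 0.0732 0.4959]
wrist [300.8986731  294.62943305] [  71   74 4145] s,h,len(.075),tilt [0.0307 0.0704 0.0768 0.4109]
9.6167 [ 1.99949072 -2.37317494  0.52949716]
11.25 [0.59938848 0.17371673 0.18200091] [-0.46286093  0.79986873  0.13296322]
scene [362.9        174.00869565] [ 18  18 230] s,h,len(.075),tilt [0.0018 0.0746 0.0746 0.0239]
wrist [281.71461717 297.7350348 ] [  73   76 4310] s,h,len(.075),tilt [0.0006 0.0769 0.0769 0.0078]
```

View pics/wrist_held.png

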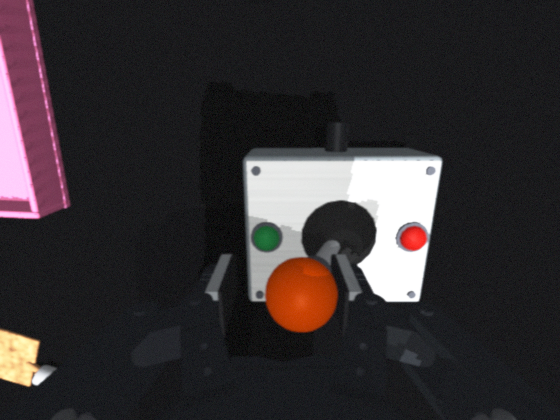

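View pics/wrist_back.png

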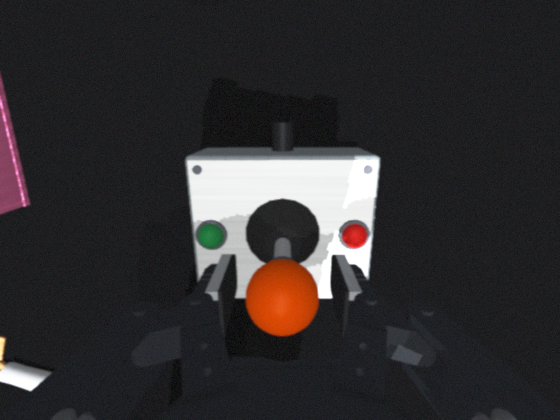

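While held, the knob at (301,295) leaned towards green against the red-side pad. Now it is upright at (282,298), with a gap to each pad. Next I lift off and do a final check.

Run:
```python
from h import *
print(robot.line_to(P(0,.34),vel=.12,guard=8)); robot.pause(.5)
o=robot.observe();print(o['time'],o['tool_pos'],o['ft_force'])
im=robot.grab_frame("scene");cv2.imwrite("pics/s_end.png",im)
c,s=blob(im,*OR,(363,174),30);print(c,tilt("scene",im,c))
a=cv2.imread("pics/scene0.png")
for nm,p in(("blue",(163,150)),):
    print([blob(i,(100,120,80),(130,255,255),p,20)[0] for i in(a,im)])
print("beaker diff",cv2.absdiff(a,im)[255:315,205:260].mean())
```

```text
False
13.3167 [0.59938681 0.17372157 0.33998631] [-0.89442363 -0.53110262 -0.14748993]
[362.45418327 173.56972112] (np.float64(0.0006888141843053445), np.float64(0.0763092277203386), np.float64(0.07631233648798202), np.float64(0.00902637200828342))
[array([162.43096234, 149.46861925]), array([162.45  , 149.4375])]
beaker diff 0.8458585858585859
```

View pics/s_end.png

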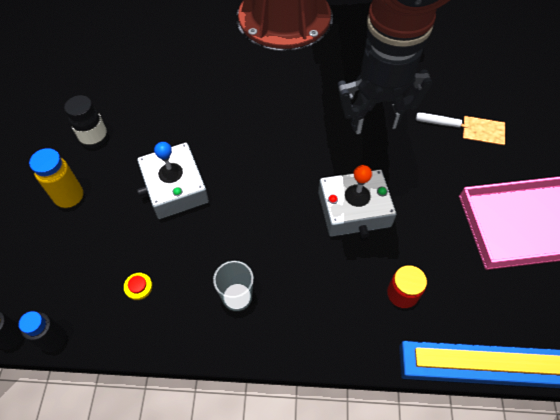

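The orange stick is upright at (362,174), the gripper is clear above it, and the blue knob and the beaker at (234,287) haven't moved.

```bash
python3 -c "
from plant import robot
print(robot.job_done())"
```

```text
the job is handed in; nothing more can be done
None
```

I tilted the orange stick to about 0.41 rad (23 degrees) towards its green lamp and held it there for just over 2 s. I then brought it back to centre, lifted clear and handed the job in at about 13.4 s of the 32 s allowed. I did this with the fingers set loosely around the knob, 50 mm apart, rather than gripping it.

- **Tilt while held:** the wrist camera read 0.410 rad at the start and 0.411 rad at the end. The 2.8 N push back at the start fits that.
- **Disagreement:** the scene camera read 0.495 rad during the hold. A finger partly hid the knob in that view, so I trusted the wrist camera; both readings are well above 0.26 rad.
- **After release:** the orange stick is upright to within 0.01 rad. The blue knob moved less than 0.1 pixel, and the beaker's part of the picture is unchanged. The gripper is clear above the knob, with only noise on the force sensor.

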